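# Hang a clean filter in the dust extractor's bayonet ring and lock it

## Robot

A 6-joint arm with a two-finger parallel gripper is mounted at the origin on the work surface. World frame = base frame: x ahead of the robot, y to its left, z up, the work surface at z = 0. Lengths are in m, angles in degrees, forces in N, time in s.
With the tool pointing down it reaches from about 0.3 to 0.85 m from the base axis. Payload 4.2 kg.
Tool frame: the origin (TCP) lies between the finger pads; the fingertips stand 8 mm ahead of it and the grasp point (between the pads) lies 11 mm behind it; z points along the fingers, y is the direction in which the jaws open and shut (so a half turn about z gives the same grasp; the last joint's range is limited). The gripper opens to 91 mm and grips with 3 to 60 N. Pads are 32 mm wide; open, the fingers measure 118 mm over their backs; the gripper's body (76 mm by 178 mm) begins 60 mm behind the grasp point.
Start: joints at [67.151, 18.312, 89.639, -0, 72.044, -1.146], TCP at [0.213, 0.534, 0.222] pointing down, gripper open.
Joint ranges: [-177.97, 177.97], [-48.28, 115.42], [12.27, 149.76], [-77.06, 257.06], [2.81, 150.46], [-146.56, 146.56]. Speed limits (degrees/s): [147.25, 147.25, 180, 180, 180, 180].

## Interface

Orientations are given as [roll, pitch, yaw] about the fixed x, y, z axes, in that order (R = Rz(yaw) Ry(pitch) Rx(roll)).
In Python, from cell import arm gives the robot as it stands. The module is installed in compiled form; this text tells all that it offers.
- The arm moves only by the tool send_rows, never from a script. Its argument "targets" is a list of rows, each a list of 3 entries, a list of its own where there are three numbers: the shift along the tool's x, y, z in cm, then the turn, a rotation vector about the tool's x, y, z in units of 8 degrees (1.0 is 8 degrees), then the finger opening in cm, from 0 to 9.12. A call has exactly 8 rows; each row is the pose to reach, as a shift and turn from the pose commanded when the call began, along the tool's axes at that moment; what a row does not reach only later rows make up. A row lasts 1/8 s, in which the tool goes at most 62.5 mm and 10.7 degrees, less where a joint would pass 70% of its speed; a pose out of reach is approached as far as the arm can. A call with a gripper value outside its range is refused whole. The fingers move at their own pace and stop on an object; the grip force is fixed at half the most. Time passes only in rows, so rows that repeat a pose let the fingers close, or fill a call up. It gives the time, the measured TCP pose, the force and the opening at its end, in the units of the state.
- arm.observe(): the state, without advancing time (a new reading comes with each control period).
- arm.snapshot(name): name is "side" or "top"; returns (picture, depth): 420x560x3 uint8, red, green, blue; 420x560 float32, m along the optical axis (not along the pixel's ray), 0 where there is no reading.
- arm.camera_info(name): a dict with "fov_y" (degrees; the focal length in pixels is half the picture's height over the tangent of half this angle, whatever the lens; pixels are square), "cx", "cy" (the principal point, pixels), "k1" (the pictures are not rectified: a ray, as slopes to the right and down, at radius r is drawn at 1 + k1 r^2 times it, then the intrinsics apply), "pose" (4x4, takes a point from camera to world coordinates). Camera axes: x right, y up, looking along -z (the intrinsics and any distortion apply to the point x, -y, -z); pixel columns grow to the right and rows downward; lengths in m; the calibration is good to about 2 mm. A picture is of the moment at which its call begins. camera_info takes no time and is no camera call.
- arm.hand_in(): hands the job in, once; it reports no verdict.
The state is a dict: "t": time; "joints": joint angles; "joint_velocities": joint speeds; "tau": joint torques, N m; "eef_pos": TCP position; "eef_rot": TCP orientation; "ft_force": force on the tool from outside, world axes, zero at the start; "torque": the same for the moment, N m; "finger_gap": opening from 0.0 (shut) to 1.0 (fully open).
Only numpy, scipy, OpenCV 4.12 (cv2) and the standard library are available. Lean on these libraries where they do the work, as an engineer would, in place of code of your own. Each camera call takes 0.05 s, during which the arm holds its last target.

## Task

The dust extractor stands open on the bench: fit the clean filter (blue with a yellow grip) into the metal ring in its mouth. Lower its lugs through the gaps in the ring, turn it clockwise as seen from above until the lugs drop into the locking notches, and let go, so that it hangs level and locked, fully home. Do not force it, and leave the dusty old filter and the other loose things on the bench standing where they are.

Things in the scene. Friction and masses are not known exactly. Their poses are not given: they have to be found in the camera images.
- clean_filter_mid (a point): Centre (half-way up) of the clean filter to be fitted: white pleats (radius 47 mm), blue head (radius 54 mm, from 28 mm below to 32 mm above this point, coned at its foot), yellow lugs and grip. 140 mm tall, 0.3 to 0.6 kg, upright; z up. Four lugs stick out of the head to radius 67 mm along +x, +y, -x, -y of this frame; each 12 mm wide, 8 mm high, underside 2 mm above this point.
- grip (a point): Point on the clean filter's axis at which to grip it: in the yellow fin on top of the head, 55 mm above the filter's centre. The fin is an upright flat bar 80 mm long along x of this frame, 16 mm thick along y, 38 mm high: from 23 mm below this point (flat top of the blue head) to 15 mm above it.
- dusty_filter_mid (a point): Centre of the old dusty filter: same shape and size, but brown pleats, grey head, black lugs and grip. It stands on the bench and stays there.
- ring (a point): Centre of the top face of the aluminium ring, 165 mm above the bench; z up. Flat ledge from radius 55.5 to 77 mm with four gaps, 90 degrees apart and 20 mm wide, for the four lugs. The ring is clamped in at any angle: this frame's yaw tells NOTHING of where the gaps are; find them by touch or by eye. A filter resting on the ledge has its centre 2 mm below this point.
- hung (a point): Where the filter's centre is (17 mm below its height when resting on the ledge) once the lugs have gone down through the gaps and lie on the floor under them. From the gap the lugs can turn only clockwise (seen from above), under the ledge, in a passage 12 mm high, for 45 degrees, to a hard end stop. No spring. This frame's yaw has no meaning.
- home (a point): Where the filter's centre is when locked, 7 mm below 'hung', 26 mm below the ring's top. In front of the end stop each lug's floor has a notch 7 mm deep, 17 mm wide (about 5 degrees of play); the lugs drop into it by the filter's own weight if it is held loosely, and then it cannot turn either way. This frame's yaw has no meaning.
- drum: Grey round drum of the dust extractor, fixed on the bench; origin at the centre of its underside. Radius 134 mm (clips to 144 mm at +-y), flat deck 135 mm high with the ring standing 30 mm above it in the middle. A hose inlet sticks out along +x to 177 mm from the axis, 51 to 119 mm high. Open and empty inside.
- glue: White glue bottle, 170 mm tall, 60 mm across, loose; origin at its underside. Leave it.
- sanding_block: Cork sanding block 110 x 62 x 40 mm, loose; origin at its underside. Leave it.
- tape: Yellow roll of tape lying flat, 104 mm across, 25 mm high, loose; origin at its underside. Leave it.
- bench_brush: Brush, 200 mm long, lying loose. Leave it.
- cut_panel: Thin plywood panel with scroll-saw cuts, 130 x 85 x 12 mm, loose. Leave it.
There are look-alikes about, which are no part of the job. There is more than one size of the part that bears clean_filter_mid; the job needs the smallest.

How it is judged (in metres and radians):
On the way:
1. the clean filter hangs in the ring: its lugs have gone down through the gaps (z of clean_filter_mid in the frame of ring below -0.015 m and horizontal distance between clean_filter_mid and ring below 0.008 m), for 0.1 s.
At the end, for the whole second after the job is handed in: The clean filter hangs locked in the ring: its centre 23.5 to 30 mm below the ring's top (all lugs down in the notches), within 6 mm of the ring's axis, level within 0.05 rad, at rest and released (z of clean_filter_mid in the frame of ring between -0.03 and -0.0235 m and horizontal distance between clean_filter_mid and ring below 0.006 m and angle between clean_filter_mid's own z axis and vertical below 0.05 rad and linear speed of clean_filter below 0.02 m/s); the robot touches nothing.
It fails at once if the filter is forced: pressed or jammed against the ring with more than 80 N (contact force between clean_filter and collar above 80 N).
It fails at once if the dusty filter is pushed more than 30 mm or tipped (distance of dusty_filter_mid from where it was at the start of the episode above 0.03 m or angle between dusty_filter_mid's own z axis and vertical above 0.3 rad).
It fails at once if another loose thing is pushed more than 30 mm, or the glue bottle is tipped (distance of any of glue, sanding_block, tape, bench_brush, cut_panel from where it was at the start of the episode above 0.03 m or angle between glue's own z axis and vertical above 0.3 rad).
It also fails if it takes over 67 s, if anything falls off the work surface, if the arm or the gripper's body presses on something with over 40 N, if the wrist force passes 120 N, or if a joint passes its speed limit or range.

## Working session

There is one attempt and no reset: what is moved stays moved. The work goes in short steps, Python scripts to look and compute and a tool call to move; the robot and the scene stay as the last step left them, time stands still between calls to the robot, and variables do not carry over. Pictures are saved under pics/ and viewed, and the job is handed in when it is done.

Besides the shell and the picture viewer there is one more tool, called after ">>>" as name(argument=value, ...), one argument or row to a line, values as JSON. send_rows: Moves the arm, as the interface text tells. Its arguments: {"type":"object","properties":{"targets":{"type":"array","items":{"type":"array"}}},"required":["targets"]}

```bash
mkdir -p pics
cat > h.py <<'E'
import numpy as np, cv2
from cell import arm
def K(n):
    c=arm.camera_info(n); f=210/np.tan(np.radians(c['fov_y'])/2)
    return f,c['cx'],c['cy'],c['k1'],np.array(c['pose'])
def undist(n,uv):
    f,cx,cy,k1,P=K(n); uv=np.atleast_2d(uv).astype(float)
    d=(uv-[cx,cy])/f; s=d.copy()
    for _ in range(20):
        s=d/(1+k1*(s**2).sum(1,keepdims=True))
    return s,P
def pts(n,uv,depth):
    s,P=undist(n,uv); z=np.atleast_1d(depth)
    c=np.c_[s[:,0]*z,-s[:,1]*z,-z]
    return c@P[:3,:3].T+P[:3,3]
def plane(n,uv,h):
    s,P=undist(n,uv); d=np.c_[s[:,0],-s[:,1],-np.ones(len(s))]@P[:3,:3].T
    o=P[:3,3]; t=(h-o[2])/d[:,2]; return o+d*t[:,None]
def cloud(n,D):
    v,u=np.mgrid[0:420,0:560]
    return pts(n,np.c_[u.ravel(),v.ravel()],D.ravel()).reshape(420,560,3)
def snap(n,name):
    I,D=arm.snapshot(n); cv2.imwrite(f'pics/{name}.png',I[:,:,::-1]); np.savez(f'{name}.npz',I=I,D=D); return I,D
def load(name):
    a=np.load(f'{name}.npz'); return a['I'],a['D']
E
python3 - <<'E'
from h import *
print(arm.observe())
for n in('side','top'):
    I,D=snap(n,n+'0'); print(arm.camera_info(n),(D>0).mean())
E
```

```text
{'t': 0.0, 'joints': array([ 6.71498374e+01,  1.83511398e+01,  8.97087944e+01, -5.97518063e-04,
        7.20434646e+01, -1.14614789e+00]), 'joint_velocities': array([-0.12705238, -0.07661956,  0.00897449,  0.02247457,  0.09078387,
        0.01044163]), 'tau': array([-2.46256539e-03, -4.12452829e+01, -2.31971079e+01,  7.26330187e-02,
        4.53576038e-02, -1.29625587e-04]), 'eef_pos': array([0.21244788, 0.5337637 , 0.22110912]), 'eef_rot': array([-1.79896611e+02, -1.50028946e-03,  1.58296169e+02]), 'ft_force': array([-0.91280943, -0.14147959, -0.04834945]), 'torque': array([0.01871769, 0.00125338, 0.02873154]), 'finger_gap': 0.9988425529035566}
{'fov_y': 52.92337256372279, 'cx': 281.9617847186696, 'cy': 207.96492344399516, 'k1': -0.05702266433778146, 'pose': array([[-0.83207339, -0.52206221,  0.18736308,  0.68577753],
       [ 0.55462951, -0.78696391,  0.27032188,  0.30243423],
       [ 0.00632315,  0.32884474,  0.94436283,  1.17816944],
       [ 0.        ,  0.        ,  0.        ,  1.        ]])} 0.9961777210884354
{'fov_y': 53.91437544062796, 'cx': 275.95791167191607, 'cy': 203.9043931480453, 'k1': -0.11824714481203102, 'pose': array([[-0.02040434,  0.99575855, -0.08971386,  0.36652696],
       [-0.99976181, -0.01962624,  0.00954684,  0.00685048],
       [ 0.0077456 ,  0.08988729,  0.99592182,  1.55015463],
       [ 0.        ,  0.        ,  0.        ,  1.        ]])} 0.9962797619047619
```

View pics/side0.png

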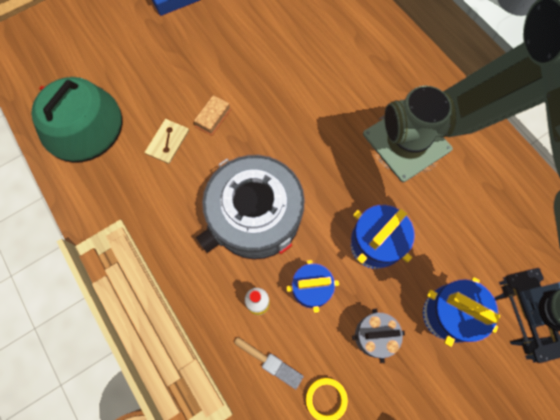

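View pics/top0.png

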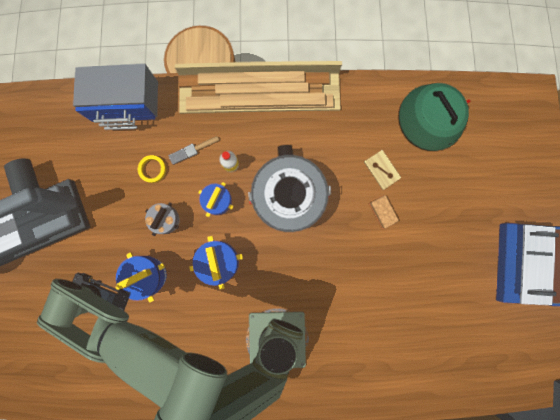

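The small clean filter is at top (215,199) and side (314,285). The drum and ring are at top (290,193) and side (254,198). The two larger blue filters are decoys.

Run:
```python
from h import *
def ray(n,uv):
    s,P=undist(n,uv); d=np.r_[s[0,0],-s[0,1],-1]@P[:3,:3].T; return P[:3,3],d/np.linalg.norm(d)
def tri(a,b):
    o1,d1=ray('top',a);o2,d2=ray('side',b)
    A=np.c_[d1,-d2]; t=np.linalg.lstsq(A,o2-o1,rcond=None)[0]
    p=o1+t[0]*d1;q=o2+t[1]*d2; return (p+q)/2,np.linalg.norm(p-q)
res={}
for n,roi in(('top',(190,175,245,225)),('side',(285,255,345,315))):
    I,D=load(n+'0'); hsv=cv2.cvtColor(I,cv2.COLOR_RGB2HSV)
    x0,y0,x1,y1=roi
    m=cv2.inRange(hsv,(20,120,120),(35,255,255)); mm=np.zeros_like(m); mm[y0:y1,x0:x1]=m[y0:y1,x0:x1]
    k,lab,st,ce=cv2.connectedComponentsWithStats(mm)
    print(n); C=cloud(n,D)
    for i in range(1,k):
        if st[i,4]<4: continue
        p=C[lab==i]; print(st[i],ce[i].round(1),np.median(p,0).round(4))
    i=1+np.argmax(st[1:,4]); P=C[lab==i]; 
    zt=np.percentile(P[:,2],90); top=P[P[:,2]>zt-0.012]
    r=cv2.minAreaRect((top[:,:2]*1000).astype(np.float32)); print('fin top',zt,r,len(top),(lab==i).sum())
    res[n]=ce[i]
    cnt=cv2.findContours((lab==i).astype(np.uint8),0,2)[0][0]; print('px rect',cv2.minAreaRect(cnt))
print(tri(res['top'],res['side']))
for n,roi in(('top',(190,175,245,225)),('side',(285,255,345,315))):
    I,D=load(n+'0'); hsv=cv2.cvtColor(I,cv2.COLOR_RGB2HSV); C=cloud(n,D)
    x0,y0,x1,y1=roi
    m=cv2.inRange(hsv,(100,150,60),(130,255,255)); mm=np.zeros_like(m); mm[y0:y1,x0:x1]=m[y0:y1,x0:x1]
    P=C[mm>0]; zz=np.median(P[:,2]); P=P[abs(P[:,2]-zz)<.008]; c,r=cv2.minEnclosingCircle((P[:,:2]*1000).astype(np.float32)); print(n,'blue',zz,c,r)
    # ring: points z 0.155-.175 near drum
    C0=C.reshape(-1,3); 
    q=C0[(abs(C0[:,2]-.165)<.012)&(abs(C0[:,0]-.45)<.25)&(abs(C0[:,1])<.25)]
    c,r=cv2.minEnclosingCircle((q[:,:2]*1000).astype(np.float32)); print('ring',np.median(q,0),c,r,len(q))
    for e in ('ring',):
        v=I[...]; 
for n,b in(('top',(240,140,340,240)),('side',(195,145,310,260)),('top',(185,130,260,225))):
    I,D=load(n+'0'); x0,y0,x1,y1=b
    cv2.imwrite(f'pics/{n}_crop{x0}.png',cv2.resize(I[y0:y1,x0:x1,::-1],None,fx=5.5,fy=5.5,interpolation=cv2.INTER_CUBIC))
```

```text
top
[221 182   5   4  15] [223.1 183.6] [0.5774 0.1819 0.0801]
[207 187  14  22 121] [213.4 197.6] [0.5199 0.2087 0.1407]
[198 190   3   4   8] [199.2 191.4] [0.5522 0.2679 0.0799]
[229 205   5   5  17] [230.8 206.7] [0.4942 0.1537 0.0808]
[206 213   5   4  16] [207.6 214.6] [0.4676 0.2394 0.0791]
fin top 0.1451168486414367 ((520.5786743164062, 208.78045654296875), (16.220739364624023, 75.714599609375), 63.74407958984375) 106 121
px rect ((213.40003967285156, 197.7000274658203), (4.919349193572998, 22.360679626464844), 26.56505012512207)
side
[307 260   5   4  16] [309.1 261.3] [0.4914 0.1519 0.081 ]
[298 278  33  10 248] [313.5 282.3] [0.5231 0.2089 0.1405]
[335 280   4   6  22] [336.5 282.7] [0.4641 0.237  0.0799]
[286 285   6   7  33] [288.6 288.2] [0.5737 0.1793 0.0795]
[313 307   7   6  34] [315.7 309.3] [0.5469 0.2633 0.0804]
fin top 0.14279556624905365 ((595.26171875, 235.33103942871094), (215.78521728515625, 64.96552276611328), 19.79586410522461) 221 248
px rect ((313.9000244140625, 282.20001220703125), (7.814188003540039, 32.497100830078125), 82.87498474121094)
(array([0.52088432, 0.20884778, 0.13087401]), np.float64(0.0007974033730722245))
top blue 0.10370631941063202 (519.388916015625, 208.75045776367188) 52.74327087402344
ring [ 0.5360293  -0.03943293  0.16632483] (454.482421875, 41.10188674926758) 250.89654541015625 788
side blue 0.10290045432456729 (522.0743408203125, 209.18215942382812) 53.25349807739258
ring [ 0.53894381 -0.03745969  0.16615576] (485.6561279296875, 71.21758270263672) 210.23309326171875 1400
```

Run:
```python
from h import *
for n,b in(('top',(240,140,340,240)),('side',(195,145,310,260))):
    I,D=load(n+'0'); C=cloud(n,D); x0,y0,x1,y1=b
    Q=C[y0:y1,x0:x1].reshape(-1,3); q=Q[(abs(Q[:,2]-.165)<.006)]
    q=q[np.hypot(q[:,0]-.538,q[:,1]+.038)<.11]
    c,r=cv2.minEnclosingCircle((q[:,:2]*1000).astype(np.float32)); print(n,len(q),np.median(q[:,2]),c,r, q.mean(0))
    # deck
    d=Q[abs(Q[:,2]-.135)<.006]; c2,r2=cv2.minEnclosingCircle((d[:,:2]*1000).astype(np.float32));print('deck',c2,r2,np.median(d[:,2]))
# rectified top-down view of plane z=.165 from each cam, 2px/mm... 
def project(n,p):
    f,cx,cy,k1,P=K(n); c=(p-P[:3,3])@P[:3,:3]; s=np.c_[c[:,0]/-c[:,2],-c[:,1]/-c[:,2]]
    s=s*(1+k1*(s**2).sum(1,keepdims=True)); return s*f+[cx,cy]
yy,xx=np.mgrid[0:400,0:400]
X=.54+.1*(200-yy)/200; Y=-.038+.1*(200-xx)/200
out=[]
for n in('top','side'):
    I,D=load(n+'0'); uv=project(n,np.c_[X.ravel(),Y.ravel(),np.full(X.size,.165)]).astype(np.float32).reshape(400,400,2)
    out.append(cv2.remap(I,uv[...,0],uv[...,1],cv2.INTER_CUBIC)[:,:,::-1])
o=np.hstack(out); cv2.imwrite('pics/rect0.png',o)
```

```text
top 640 0.16610078724413646 (532.681640625, -51.83958435058594) 77.27342224121094 [ 0.53240114 -0.05087805  0.16613954]
deck (539.3011474609375, -51.39060974121094) 140.7620391845703 0.13676995621252697
side 1154 0.1661166688636323 (531.4203491210938, -55.13444137573242) 77.87445068359375 [ 0.53068752 -0.0520818   0.16601192]
deck (532.300537109375, -53.48958206176758) 139.45370483398438 0.13678474676457197
```

```bash
ls pics
```

```text
rect0.png
side0.png
side_crop195.png
top0.png
top_crop185.png
top_crop240.png
```

View pics/rect0.png

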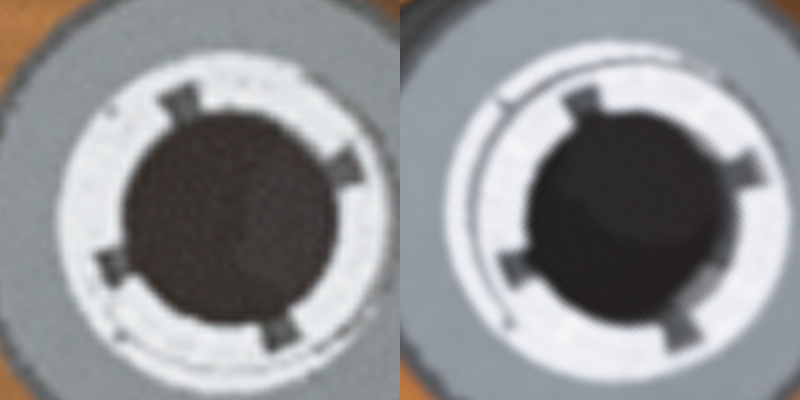

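View pics/top_crop185.png

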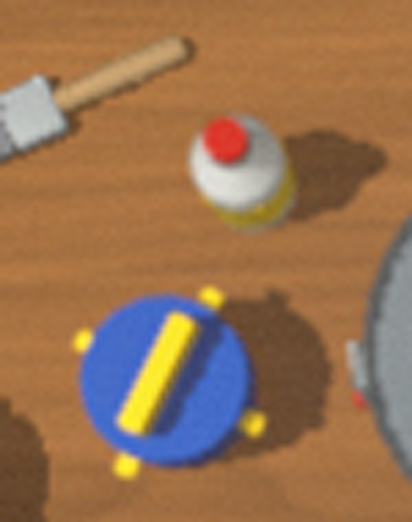

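```bash
cat >> h.py <<'E'
def project(n,p):
    f,cx,cy,k1,P=K(n); c=(p-P[:3,3])@P[:3,:3]; s=np.c_[c[:,0]/-c[:,2],-c[:,1]/-c[:,2]]
    s=s*(1+k1*(s**2).sum(1,keepdims=True)); return s*f+[cx,cy]
def fitc(p):
    A=np.c_[2*p,np.ones(len(p))]; s=np.linalg.lstsq(A,(p**2).sum(1),rcond=None)[0]; return s[:2],np.sqrt(s[2]+s[0]**2+s[1]**2)
E
python3 - <<'E'
from h import *
c0=np.array([.5315,-.0535])
th=np.radians(np.arange(0,360,2))
for n in('top','side'):
    I,D=load(n+'0'); g=cv2.cvtColor(I,cv2.COLOR_RGB2GRAY).astype(np.float32)
    rr=np.arange(.045,.074,.0005); prof=[]
    for t in th:
        p=np.c_[c0[0]+rr*np.cos(t),c0[1]+rr*np.sin(t),np.full(len(rr),.165)]
        uv=project(n,p).astype(np.float32); prof.append(cv2.remap(g,uv[:,0],uv[:,1],1).ravel())
    prof=np.array(prof); E=[];
    for t,pr in zip(th,prof):
        i=np.argmax(pr>130)
        if i>0: E.append([c0[0]+rr[i]*np.cos(t),c0[1]+rr[i]*np.sin(t),rr[i]])
    E=np.array(E); e=E[E[:,2]<.0585,:2]
    for _ in range(3):
        c,r=fitc(e); res=abs(np.hypot(*(e-c).T)-r); e=e[res<.0015]
    print(n,'bore',c,r,len(e))
    dark=(prof[:,(rr>.060)&(rr<.065)].mean(1)<140)
    a=np.degrees(th)[dark]; z=np.exp(4j*np.radians(a)).mean(); print('gap',np.degrees(np.angle(z))/4,abs(z),a)
T,D=load('top0'); Ct=cloud('top',D); S,Ds=load('side0'); Cs=cloud('side',Ds)
for nm,uv in(('glue',(226,157)),('bigA',(213,270)),('bigB',(140,270)),('dusty',(160,216))):
    print(nm,Ct[uv[1],uv[0]])
# heights within 0.2 of filter
P=np.vstack([Ct.reshape(-1,3),Cs.reshape(-1,3)]); d=np.hypot(P[:,0]-.521,P[:,1]-.209)
for a in range(7,22,1):
    k=(d>a/100)&(d<a/100+.01); print(a,P[k][:,2].max().round(3),P[k][P[k][:,2].argmax()].round(3))
E
```

```text
top bore [ 0.5309934 -0.0530606] 0.054053946124803666 145
gap 23.0 0.9495879661596164 [ 16.  18.  20.  22.  24.  26.  28.  30. 106. 108. 110. 112. 114. 116.
 118. 120. 196. 198. 200. 202. 204. 206. 208. 210. 286. 288. 290. 292.
 294. 296. 298. 300.]
side bore [ 0.53070769 -0.05319197] 0.05329528657107965 127
gap 23.0 0.9591080194882863 [ 16.  18.  20.  22.  24.  26.  28.  30. 108. 110. 112. 114. 116. 118.
 120. 198. 200. 202. 204. 206. 208. 286. 288. 290. 292. 294. 296. 298.]
glue [0.65455816 0.16030114 0.16847932]
bigA [0.27585453 0.20427969 0.19105178]
bigB [0.27559389 0.46262462 0.14370228]
dusty [0.45965074 0.39391428 0.13910328]
7 0.013 [0.585 0.25  0.013]
8 0.013 [0.461 0.273 0.013]
9 0.015 [0.567 0.122 0.015]
10 0.012 [0.522 0.104 0.012]
11 0.108 [0.631 0.167 0.108]
12 0.149 [0.518 0.088 0.149]
13 0.174 [0.651 0.172 0.174]
14 0.178 [0.656 0.166 0.178]
15 0.179 [0.666 0.149 0.179]
16 0.201 [0.351 0.209 0.201]
17 0.2 [0.345 0.212 0.2  ]
18 1.178 [0.686 0.302 1.178]
19 0.2 [0.329 0.212 0.2  ]
20 0.204 [0.312 0.208 0.204]
21 0.204 [0.306 0.199 0.204]
```

```bash
cat >> h.py <<'E'
from scipy.spatial.transform import Rotation as R
def go(p,yaw,pos=None,rot=None):
    s=arm.observe(); pos=s['eef_pos'] if pos is None else np.array(pos); rot=s['eef_rot'] if rot is None else rot
    A=R.from_euler('xyz',rot,degrees=True); B=R.from_euler('xyz',[180,0,yaw],degrees=True)
    print('t',s['t'],'pos',s['eef_pos'].round(4),'rot',s['eef_rot'].round(2),'f',s['ft_force'].round(1),'m',s['torque'].round(2),'gap',round(s['finger_gap']*9.12,2))
    print('shift cm',((A.inv().apply(np.array(p)-pos))*100).round(2),'turn8',(np.degrees((A.inv()*B).as_rotvec())/8).round(3))
E
python3 - <<'E'
from h import *
go([.5207,.209,.20],152.6,[.213,.534,.222],[180,0,158.296])
E
```

```text
t 0.1 pos [0.2125 0.5338 0.2212] rot [-179.91   -0.    158.3 ] f [ 0.5  0.5 -0.1] m [-0.04  0.03 -0.02] gap 9.14
shift cm [-40.61 -18.82   2.2 ] turn8 [-0.    -0.     0.712]
```

>>> send_rows(
  targets=[
    [[0,0,-5],[0,0,0],6],
    [[-5.5,-2.6,-5],[0,0,0.2],6],
    [[-11,-5.1,-5],[0,0,0.4],6],
    [[-16.5,-7.7,-5],[0,0,0.7],6],
    [[-22,-10.2,-5],[0,0,0.71],6],
    [[-27.5,-12.8,-5],[0,0,0.71],6],
    [[-33,-15.3,-5],[0,0,0.71],6],
    [[-38.4,-17.8,-3.5],[0,0,0.71],6],
  ],
)

```text
t: 1.1
eef_pos: [0.5053, 0.2255, 0.2576]
eef_rot: [179.9, 0.1, 152.6]
ft_force: [0.1, -0.2, -1.2]
finger_gap: 0.658
```

Run:
```python
from h import *
go([.5207,.209,.115],152.6)
I,D=snap('top','top1'); 
I,D=snap('side','side1'); cv2.imwrite('pics/s1.png',cv2.resize(I[180:380,220:480,::-1],None,fx=3,fy=3))
```

```text
t 1.1 pos [0.5053 0.2255 0.2576] rot [1.7988e+02 8.0000e-02 1.5261e+02] f [ 0.1 -0.2 -1.2] m [-0.02  0.   -0.04] gap 6.0
shift cm [-2.11 -0.78 14.26] turn8 [0.015 0.01  0.001]
```

View pics/s1.png

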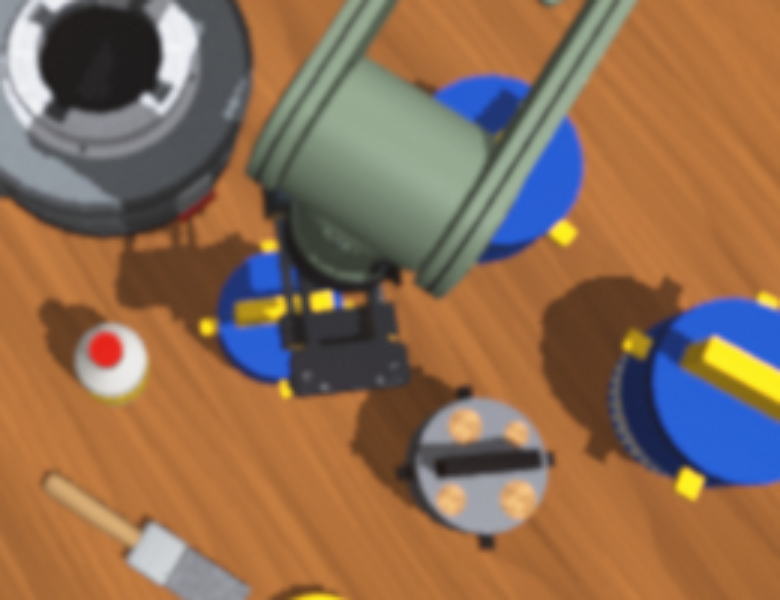

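Gripper hangs over the small filter (crop ~(290,310)). Now I descend to just above the head and pause to check before closing.

>>> send_rows(
  targets=[
    [[-2.1,-0.8,3],[0,0,0],6],
    [[-2.1,-0.8,6],[0,0,0],6],
    [[-2.1,-0.8,8],[0,0,0],6],
    [[-2.1,-0.8,10],[0,0,0],6],
    [[-2.1,-0.8,12],[0,0,0],6],
    [[-2.1,-0.8,13.4],[0,0,0],6],
    [[-2.1,-0.8,14.1],[0,0,0],6],
    [[-2.1,-0.8,14.1],[0,0,0],6],
  ],
)

```text
t: 2.2
eef_pos: [0.5184, 0.2103, 0.1158]
eef_rot: [-180.0, -0.0, 152.6]
ft_force: [-0.2, -0.5, 0.3]
finger_gap: 0.661
```

Run:
```python
from h import *
go([.5207,.209,.115],152.6)
```

```text
t 2.2 pos [0.5184 0.2103 0.1158] rot [-1.7998e+02 -2.0000e-02  1.5263e+02] f [-0.2 -0.5  0.3] m [ 0.04 -0.    0.01] gap 6.03
shift cm [-0.26 -0.01  0.08] turn8 [-0.002 -0.003  0.004]
```

>>> send_rows(
  targets=[
    [[-0.25,0,0.05],[0,0,0],6],
    [[-0.25,0,0.05],[0,0,0],3],
    [[-0.25,0,0.05],[0,0,0],0.5],
    [[-0.25,0,0.05],[0,0,0],0.5],
    [[-0.25,0,0.05],[0,0,0],0.5],
    [[-0.25,0,0.05],[0,0,0],0.5],
    [[-0.25,0,0.05],[0,0,0],0.5],
    [[-0.25,0,0.05],[0,0,0],0.5],
  ],
)

```text
t: 3.2
eef_pos: [0.5209, 0.2091, 0.1154]
eef_rot: [180.0, 0.0, 152.6]
ft_force: [0.5, 0.6, -0.6]
finger_gap: 0.178
```

Run:
```python
from h import *
go([.5207,.209,.30],152.6)
```

```text
t 3.2 pos [0.5209 0.2091 0.1154] rot [1.7998e+02 1.0000e-02 1.5262e+02] f [ 0.5  0.6 -0.6] m [ 0.13 -0.18  0.01] gap 1.62
shift cm [ 1.000e-02 -1.000e-02 -1.846e+01] turn8 [0.002 0.001 0.002]
```

Gap 16.2 mm matches the fin. Lift straight up.

>>> send_rows(
  targets=[
    [[0,0,-1.5],[0,0,0],0.5],
    [[0,0,-4],[0,0,0],0.5],
    [[0,0,-7],[0,0,0],0.5],
    [[0,0,-10],[0,0,0],0.5],
    [[0,0,-13],[0,0,0],0.5],
    [[0,0,-16],[0,0,0],0.5],
    [[0,0,-18.5],[0,0,0],0.5],
    [[0,0,-18.5],[0,0,0],0.5],
  ],
)

```text
t: 4.2
eef_pos: [0.5213, 0.209, 0.3026]
eef_rot: [179.8, 0.2, 152.6]
ft_force: [0.2, 0.5, -5.3]
finger_gap: 0.176
```

Run:
```python
from h import *
go([.5312,-.0533,.30],113.1)
```

```text
t 4.2 pos [0.5213 0.209  0.3026] rot [1.7983e+02 1.6000e-01 1.5261e+02] f [ 0.2  0.5 -5.3] m [ 0.02 -0.02 -0.04] gap 1.6
shift cm [-12.95 -22.84   0.23] turn8 [0.027 0.012 4.939]
```

>>> send_rows(
  targets=[
    [[-1,-1.8,0],[0,0,0.4],0.5],
    [[-3,-5.3,0],[0,0,1.1],0.5],
    [[-5,-8.8,0],[0,0,1.9],0.5],
    [[-7,-12.4,0],[0,0,2.7],0.5],
    [[-9,-15.9,0],[0,0,3.4],0.5],
    [[-11,-19.4,0],[0,0,4.2],0.5],
    [[-12.5,-22,0],[0,0,4.8],0.5],
    [[-12.95,-22.8,0],[0,0,4.94],0.5],
  ],
)

```text
t: 5.2
eef_pos: [0.5295, -0.0555, 0.2988]
eef_rot: [-179.8, -0.1, 112.8]
ft_force: [0.1, 1.5, -4.5]
finger_gap: 0.174
```

>>> send_rows(
  targets=[
    [[0,0,0],[0,0,0],0.5],
    [[0,0,0],[0,0,0],0.5],
    [[0,0,0],[0,0,0],0.5],
    [[0,0,0],[0,0,0],0.5],
    [[0,0,0],[0,0,0],0.5],
    [[0,0,0],[0,0,0],0.5],
    [[0,0,0],[0,0,0],0.5],
    [[0,0,0],[0,0,0],0.5],
  ],
)

```text
t: 6.2
eef_pos: [0.5309, -0.0531, 0.3004]
eef_rot: [180.0, -0.0, 113.1]
ft_force: [-0.0, -0.0, -5.5]
finger_gap: 0.178
```

Run:
```python
from h import *
go([.5312,-.0533,.22],113.1)
I,D=snap('top','top2'); cv2.imwrite('pics/t2.png',cv2.resize(I[130:260,220:380,::-1],None,fx=4,fy=4,interpolation=2))
I,D=snap('side','side2'); cv2.imwrite('pics/s2.png',cv2.resize(I[130:300,180:350,::-1],None,fx=3.5,fy=3.5,interpolation=2))
```

```text
t 6.2 pos [ 0.5309 -0.0531  0.3004] rot [179.99  -0.   113.09] f [-0.  -0.  -5.5] m [-0.05  0.04 -0.01] gap 1.62
shift cm [-0.03  0.02  8.04] turn8 [ 0.001 -0.    -0.001]
```

View pics/t2.png

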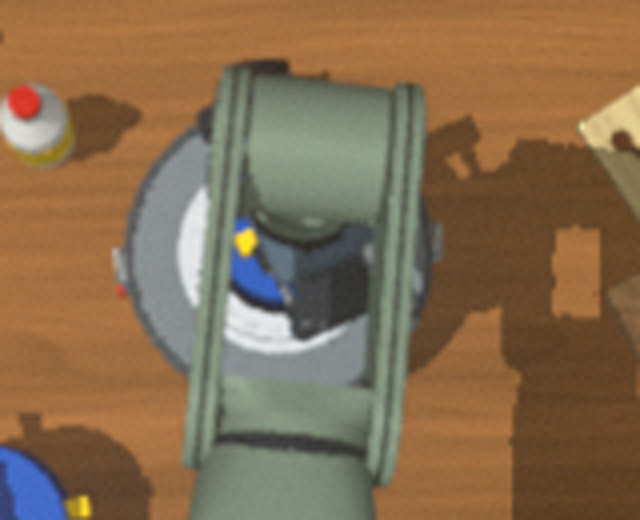

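View pics/s2.png

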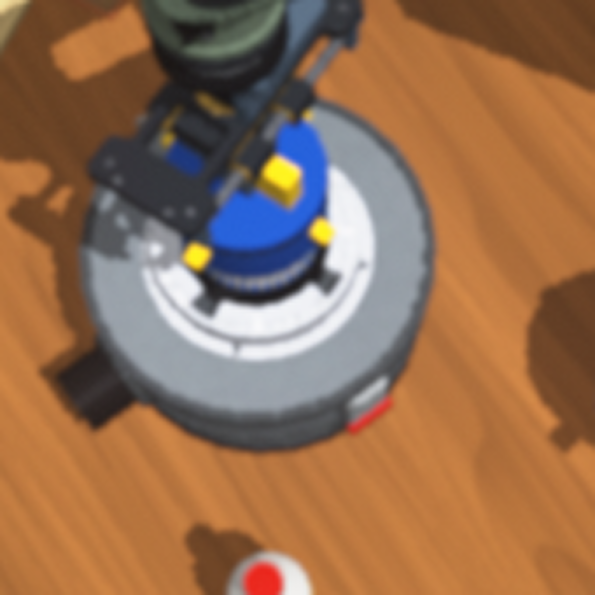

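Run:
```python
from h import *
I,D=load('side2'); C=cloud('side',D); hsv=cv2.cvtColor(I,cv2.COLOR_RGB2HSV)
m=cv2.inRange(hsv,(20,120,110),(35,255,255)); m[:150]=0;m[260:]=0;m[:,:190]=0;m[:,300:]=0
k,l,st,ce=cv2.connectedComponentsWithStats(m)
for i in range(1,k):
    if st[i,4]>8: 
        p=np.median(C[l==i],0); print(st[i],p.round(4),plane('side',ce[i],.261).round(4))
# blue top
m=cv2.inRange(hsv,(100,150,60),(130,255,255)); m[:150]=0;m[260:]=0
P=C[m>0]; P=P[abs(P[:,2]-.288)<.006]; P=P[np.hypot(P[:,0]-.531,P[:,1]+.053)<.07]; print(len(P),np.median(P[:,2]))
r=np.hypot(P[:,0]-.531,P[:,1]+.053); a=np.degrees(np.arctan2(P[:,1]+.053,P[:,0]-.531))
for b in range(-180,180,20):
    k=(a>b)&(a<=b+20)
    if k.sum()>3: print(b,r[k].max().round(4),k.sum())
```

```text
[226 168   4   4  10] [ 0.5555 -0.1115  0.2647] [[ 0.5582 -0.1131  0.261 ]]
[254 175  11  13 108] [ 0.5226 -0.023   0.324 ] [[ 0.5109 -0.0455  0.261 ]]
[269 192   6   9  35] [0.508  0.0022 0.2656] [[0.5078 0.0017 0.261 ]]
[232 199   8   9  48] [ 0.5854 -0.0288  0.2659] [[ 0.5857 -0.0298  0.261 ]]
584 0.28814959213716296
-180 0.0521 47
-60 0.0515 37
-40 0.0435 10
-20 0.0247 6
20 0.0538 49
40 0.0549 94
60 0.0539 88
80 0.0542 78
100 0.0529 38
120 0.0527 36
140 0.0517 43
160 0.0527 58
```

>>> send_rows(
  targets=[
    [[-0.03,0,1],[0,0,0],0.5],
    [[-0.03,0,2.5],[0,0,0],0.5],
    [[-0.03,0,4],[0,0,0],0.5],
    [[-0.03,0,5],[0,0,0],0.5],
    [[-0.03,0,5.8],[0,0,0],0.5],
    [[-0.03,0,6],[0,0,0],0.5],
    [[-0.03,0,6.2],[0,0,0],0.5],
    [[-0.03,0,6.2],[0,0,0],0.5],
  ],
)

```text
t: 7.3
eef_pos: [0.5312, -0.0534, 0.2387]
eef_rot: [180.0, 0.0, 113.1]
ft_force: [-0.1, -0.1, -4.2]
finger_gap: 0.172
```

Run:
```python
from h import *
go([.5312,-.0533,.22],113.1)
```

```text
t 7.3 pos [ 0.5312 -0.0534  0.2387] rot [1.7997e+02 1.0000e-02 1.1310e+02] f [-0.1 -0.1 -4.2] m [-0.07 -0.03 -0.02] gap 1.57
shift cm [0.   0.   1.87] turn8 [ 0.004  0.002 -0.   ]
```

>>> send_rows(
  targets=[
    [[0,0,0.2],[0,0,0],0.5],
    [[0,0,0.4],[0,0,0],0.5],
    [[0,0,0.6],[0,0,0],0.5],
    [[0,0,0.8],[0,0,0],0.5],
    [[0,0,1.0],[0,0,0],0.5],
    [[0,0,1.2],[0,0,0],0.5],
    [[0,0,1.4],[0,0,0],0.5],
    [[0,0,1.4],[0,0,0],0.5],
  ],
)

```text
t: 8.3
eef_pos: [0.5309, -0.0534, 0.2242]
eef_rot: [-180.0, -0.0, 113.1]
ft_force: [-0.3, 0.4, -5.9]
finger_gap: 0.176
```

Run:
```python
from h import *
go([.5312,-.0533,.22],113.1)
```

```text
t 8.3 pos [ 0.5309 -0.0534  0.2242] rot [-1.7998e+02 -1.0000e-02  1.1310e+02] f [-0.3  0.4 -5.9] m [-0.13  0.08  0.01] gap 1.61
shift cm [-0.01  0.03  0.42] turn8 [-0.003 -0.002 -0.   ]
```

>>> send_rows(
  targets=[
    [[0,0,0.2],[0,0,0],0.5],
    [[0,0,0.4],[0,0,0],0.5],
    [[0,0,0.6],[0,0,0],0.5],
    [[0,0,0.8],[0,0,0],0.5],
    [[0,0,1.0],[0,0,0],0.5],
    [[0,0,1.2],[0,0,0],0.5],
    [[0,0,1.3],[0,0,0],0.5],
    [[0,0,1.3],[0,0,0],0.5],
  ],
)

```text
t: 9.3
eef_pos: [0.531, -0.0534, 0.2113]
eef_rot: [-180.0, -0.0, 113.1]
ft_force: [0.6, -1.0, -4.4]
finger_gap: 0.174
```

Run:
```python
from h import *
go([.5312,-.0533,.2],113.1)
I,D=snap('side','side3'); cv2.imwrite('pics/s3.png',cv2.resize(I[130:260,180:320,::-1],None,fx=4.5,fy=4.5,interpolation=2))
```

```text
t 9.3 pos [ 0.531  -0.0534  0.2113] rot [-1.7999e+02 -1.0000e-02  1.1310e+02] f [ 0.6 -1.  -4.4] m [-0.19 -0.01  0.02] gap 1.59
shift cm [-0.    0.02  1.13] turn8 [-0.001 -0.001 -0.001]
```

View pics/s3.png

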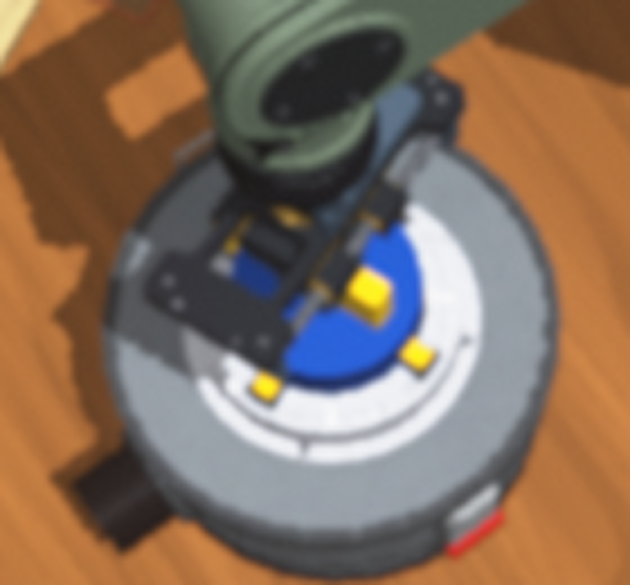

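The lugs (crop (266,386) and (418,356)) lie over the gaps, and forces are small. I'll keep lowering.

>>> send_rows(
  targets=[
    [[0,0,0.15],[0,0,0],0.5],
    [[0,0,0.3],[0,0,0],0.5],
    [[0,0,0.45],[0,0,0],0.5],
    [[0,0,0.6],[0,0,0],0.5],
    [[0,0,0.7],[0,0,0],0.5],
    [[0,0,0.8],[0,0,0],0.5],
    [[0,0,0.9],[0,0,0],0.5],
    [[0,0,0.9],[0,0,0],0.5],
  ],
)

```text
t: 10.35
eef_pos: [0.531, -0.0533, 0.2023]
eef_rot: [-180.0, -0.0, 113.1]
ft_force: [0.1, -0.1, -4.9]
finger_gap: 0.171
```

Run:
```python
from h import *
go([.5312,-.0533,.2],113.1)
```

```text
t 10.35 pos [ 0.531  -0.0533  0.2023] rot [-180.    -0.   113.1] f [ 0.1 -0.1 -4.9] m [-0.28 -0.04 -0.02] gap 1.56
shift cm [-0.    0.02  0.23] turn8 [-0.001 -0.001 -0.001]
```

>>> send_rows(
  targets=[
    [[0,0,0.15],[0,0,0],0.5],
    [[0,0,0.3],[0,0,0],0.5],
    [[0,0,0.45],[0,0,0],0.5],
    [[0,0,0.6],[0,0,0],0.5],
    [[0,0,0.75],[0,0,0],0.5],
    [[0,0,0.9],[0,0,0],0.5],
    [[0,0,1.05],[0,0,0],0.5],
    [[0,0,1.05],[0,0,0],0.5],
  ],
)

```text
t: 11.35
eef_pos: [0.531, -0.0534, 0.1918]
eef_rot: [-180.0, -0.0, 113.1]
ft_force: [-0.2, -0.5, -5.2]
finger_gap: 0.173
```

Run:
```python
from h import *
go([.5312,-.0533,.1904],68.1)
```

```text
t 11.35 pos [ 0.531  -0.0534  0.1918] rot [-1.7999e+02 -1.0000e-02  1.1309e+02] f [-0.2 -0.5 -5.2] m [-0.28 -0.03 -0.  ] gap 1.57
shift cm [-0.    0.02  0.14] turn8 [-1.000e-03 -0.000e+00  5.624e+00]
```

>>> send_rows(
  targets=[
    [[0,0,0],[0,0,0.2],0.5],
    [[0,0,0],[0,0,0.5],0.5],
    [[0,0,0],[0,0,0.8],0.5],
    [[0,0,0],[0,0,1.1],0.5],
    [[0,0,0],[0,0,1.4],0.5],
    [[0,0,0],[0,0,1.7],0.5],
    [[0,0,0],[0,0,2.0],0.5],
    [[0,0,0],[0,0,2.0],0.5],
  ],
)

```text
t: 12.35
eef_pos: [0.5305, -0.0535, 0.1917]
eef_rot: [-179.9, 0.0, 97.1]
ft_force: [-1.6, -2.3, -5.7]
finger_gap: 0.173
```

Run:
```python
from h import *
go([.5312,-.0533,.1904],68.1)
```

```text
t 12.35 pos [ 0.5305 -0.0535  0.1917] rot [-1.7992e+02  1.0000e-02  9.7100e+01] f [-1.6 -2.3 -5.7] m [-0.48  0.33  0.03] gap 1.58
shift cm [0.02 0.08 0.13] turn8 [-0.009  0.004  3.625]
```

>>> send_rows(
  targets=[
    [[0,0,0],[0,0,0.3],0.5],
    [[0,0,0],[0,0,0.6],0.5],
    [[0,0,0],[0,0,0.9],0.5],
    [[0,0,0],[0,0,1.2],0.5],
    [[0,0,0],[0,0,1.5],0.5],
    [[0,0,0],[0,0,1.8],0.5],
    [[0,0,0],[0,0,2.1],0.5],
    [[0,0,0],[0,0,2.4],0.5],
  ],
)

```text
t: 13.35
eef_pos: [0.5297, -0.0535, 0.1916]
eef_rot: [-179.8, 0.1, 77.9]
ft_force: [-3.2, -2.1, -4.4]
finger_gap: 0.176
```

Run:
```python
from h import *
go([.5312,-.0533,.1904],68.1)
```

```text
t 13.35 pos [ 0.5297 -0.0535  0.1916] rot [-1.7982e+02  5.0000e-02  7.7860e+01] f [-3.2 -2.1 -4.4] m [-0.44  0.76  0.18] gap 1.6
shift cm [0.05 0.14 0.12] turn8 [-0.022  0.008  1.22 ]
```

>>> send_rows(
  targets=[
    [[0,0,0],[0,0,0.15],0.5],
    [[0,0,0],[0,0,0.3],0.5],
    [[0,0,0],[0,0,0.45],0.5],
    [[0,0,0],[0,0,0.6],0.5],
    [[0,0,0],[0,0,0.7],0.5],
    [[0,0,0],[0,0,0.8],0.5],
    [[0,0,0],[0,0,0.8],0.5],
    [[0,0,0],[0,0,0.8],0.5],
  ],
)

```text
t: 14.35
eef_pos: [0.5298, -0.0535, 0.1915]
eef_rot: [-179.8, 0.1, 71.5]
ft_force: [-4.6, -2.8, -4.3]
finger_gap: 0.173
```

Run:
```python
from h import *
go([.5312,-.0533,.1904],68.1)
```

```text
t 14.35 pos [ 0.5298 -0.0535  0.1915] rot [-1.7984e+02  7.0000e-02  7.1500e+01] f [-4.6 -2.8 -4.3] m [-0.6   1.07  0.13] gap 1.58
shift cm [0.06 0.13 0.11] turn8 [-0.02   0.009  0.425]
```

>>> send_rows(
  targets=[
    [[0,0,0.05],[0,0,0],0.5],
    [[0,0,0.1],[0,0,0],0.5],
    [[0,0,0.15],[0,0,0],0.5],
    [[0,0,0.2],[0,0,0],0.5],
    [[0,0,0.25],[0,0,0],0.5],
    [[0,0,0.25],[0,0,0],0.5],
    [[0,0,0.25],[0,0,0],0.5],
    [[0,0,0.25],[0,0,0],0.5],
  ],
)

```text
t: 15.35
eef_pos: [0.5297, -0.0535, 0.1913]
eef_rot: [-179.9, 0.0, 71.5]
ft_force: [-9.2, -1.9, 6.4]
finger_gap: 0.174
```

Run:
```python
from h import *
go([.5312,-.0533,.1904],68.1)
```

```text
t 15.35 pos [ 0.5297 -0.0535  0.1913] rot [-1.7993e+02  5.0000e-02  7.1490e+01] f [-9.2 -1.9  6.4] m [-0.46  1.59  0.17] gap 1.59
shift cm [0.07 0.13 0.09] turn8 [-0.008  0.006  0.424]
```

>>> send_rows(
  targets=[
    [[0,-0.03,-0.1],[0,0,0],0.5],
    [[-0.04,-0.1,-0.1],[0,0,0],0.5],
    [[-0.04,-0.1,-0.1],[0,0,0.1],0.5],
    [[-0.04,-0.1,-0.1],[0,0,0.2],0.5],
    [[-0.04,-0.1,-0.1],[0,0,0.3],0.5],
    [[-0.04,-0.1,-0.1],[0,0,0.3],0.5],
    [[-0.04,-0.1,0],[0,0,0.3],0.5],
    [[-0.04,-0.1,0.1],[0,0,0.3],0.5],
  ],
)

```text
t: 16.35
eef_pos: [0.5297, -0.0534, 0.1904]
eef_rot: [180.0, -0.0, 69.1]
ft_force: [-9.5, -2.2, 10.9]
finger_gap: 0.171
```

Run:
```python
from h import *
go([.5312,-.0533,.1904],68.1)
```

```text
t 16.35 pos [ 0.5297 -0.0534  0.1904] rot [179.96  -0.    69.08] f [-9.5 -2.2 10.9] m [-0.43  1.45  0.09] gap 1.56
shift cm [0.07 0.14 0.  ] turn8 [ 0.005 -0.     0.122]
```

>>> send_rows(
  targets=[
    [[-0.03,-0.1,-0.15],[0,0,0],0.5],
    [[-0.03,-0.1,-0.15],[0,0,0.1],0.5],
    [[-0.03,-0.1,-0.15],[0,0,0.2],0.5],
    [[-0.03,-0.1,-0.15],[0,0,0.3],0.5],
    [[-0.03,-0.1,-0.15],[0,0,0.3],0.5],
    [[-0.03,-0.1,-0.15],[0,0,0.3],0.5],
    [[-0.03,-0.1,-0.15],[0,0,0.3],0.5],
    [[-0.03,-0.1,-0.15],[0,0,0.3],0.5],
  ],
)

```text
t: 17.35
eef_pos: [0.529, -0.0542, 0.1898]
eef_rot: [180.0, 0.1, 66.8]
ft_force: [-2.4, -4.4, -1.3]
finger_gap: 0.174
```

Run:
```python
from h import *
go([.5312,-.0533,.1904],68.1)
I,D=snap('side','side4'); cv2.imwrite('pics/s4.png',cv2.resize(I[130:260,180:320,::-1],None,fx=4.5,fy=4.5,interpolation=2))
```

```text
t 17.35 pos [ 0.529  -0.0542  0.1898] rot [1.7997e+02 1.1000e-01 6.6770e+01] f [-2.4 -4.4 -1.3] m [-0.98  0.75  0.75] gap 1.59
shift cm [ 0.17  0.16 -0.06] turn8 [ 0.004  0.014 -0.167]
```

View pics/s4.png

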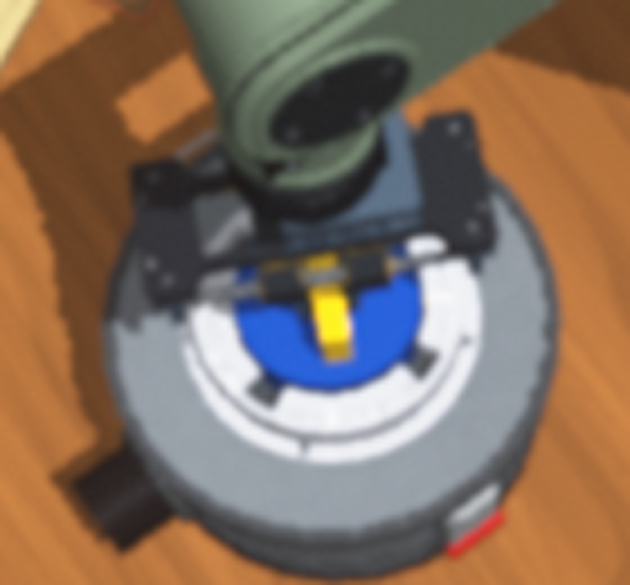

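Torque about z rose to 0.75 N·m, so the lugs are near the end stop and hidden under the ledge. I'll loosen the grip to let it drop.

>>> send_rows(
  targets=[
    [[0,0,0],[0,0,0],2.2],
    [[0,0,0],[0,0,0],2.2],
    [[0,0,0],[0,0,0],2.2],
    [[0,0,0],[0,0,0],2.2],
    [[0,0,0],[0,0,0],2.2],
    [[0,0,0],[0,0,0],2.2],
    [[0,0,0],[0,0,0],2.2],
    [[0,0,0],[0,0,0],2.2],
  ],
)

```text
t: 18.4
eef_pos: [0.5289, -0.0533, 0.1899]
eef_rot: [-180.0, -0.0, 66.7]
ft_force: [0.4, -0.4, 0.7]
finger_gap: 0.237
```

Run:
```python
from h import *
go([.5312,-.0533,.1904],68.1)
for n in('side','top'):
    I,D=snap(n,n+'5'); C=cloud(n,D); hsv=cv2.cvtColor(I,cv2.COLOR_RGB2HSV)
    for a,b,nm in(((100,150,60),(130,255,255),'blue'),((20,120,110),(35,255,255),'fin')):
        P=C[cv2.inRange(hsv,a,b)>0]; P=P[np.hypot(P[:,0]-.531,P[:,1]+.053)<.058]
        print(n,nm,len(P),np.percentile(P[:,2],[10,50,90]).round(4) if len(P) else '')
I,D=load('side4'); C=cloud('side',D); hsv=cv2.cvtColor(I,cv2.COLOR_RGB2HSV)
P=C[cv2.inRange(hsv,(100,150,60),(130,255,255))>0]; P=P[np.hypot(P[:,0]-.531,P[:,1]+.053)<.058]; print('before',np.percentile(P[:,2],[10,50,90]))
```

```text
t 18.4 pos [ 0.5289 -0.0533  0.1899] rot [-1.800e+02 -1.000e-02  6.669e+01] f [ 0.4 -0.4  0.7] m [-0.14  0.04 -0.05] gap 2.16
shift cm [ 0.09  0.21 -0.05] turn8 [-0.    -0.001 -0.176]
side blue 524 [0.1698 0.1724 0.1749]
side fin 127 [0.1901 0.2095 0.2121]
top blue 6 [0.1693 0.1715 0.1753]
top fin 1 [0.2099 0.2099 0.2099]
before [0.17458467 0.17761912 0.18013026]
```

Head top dropped about 5 mm. Relative to the ring top, the centre is now about −25.7 mm, so it is in the notches. I'll open fully and withdraw.

>>> send_rows(
  targets=[
    [[0,0,0],[0,0,0],5],
    [[0,0,0],[0,0,0],5],
    [[0,0,0],[0,0,0],5],
    [[0,0,-1],[0,0,0],5],
    [[0,0,-3],[0,0,0],5],
    [[0,0,-6],[0,0,0],5],
    [[0,0,-10],[0,0,0],5],
    [[0,0,-14],[0,0,0],5],
  ],
)

```text
t: 19.5
eef_pos: [0.5288, -0.0533, 0.3319]
eef_rot: [180.0, -0.0, 66.7]
ft_force: [1.0, -0.7, -1.1]
finger_gap: 0.544
```

>>> send_rows(
  targets=[
    [[-5,0,0],[0,0,0],5],
    [[-10,-2,0],[0,0,0],5],
    [[-15,-4,0],[0,0,0],5],
    [[-19,-6,0],[0,0,0],5],
    [[-22,-8,0],[0,0,0],5],
    [[-24,-9,0],[0,0,0],5],
    [[-25,-10,0],[0,0,0],5],
    [[-25,-10,0],[0,0,0],5],
  ],
)

```text
t: 20.5
eef_pos: [0.3378, -0.2434, 0.3304]
eef_rot: [180.0, -0.0, 66.6]
ft_force: [0.4, 0.1, 0.3]
finger_gap: 0.549
```

Run:
```python
from h import *
go([.5312,-.0533,.1904],68.1)
for n in('side','top'):
    I,D=snap(n,n+'6'); C=cloud(n,D); hsv=cv2.cvtColor(I,cv2.COLOR_RGB2HSV)
    cv2.imwrite(f'pics/{n}6.png',I[:,:,::-1])
    R_=np.hypot(C[...,0]-.531,C[...,1]+.053)
    m=(cv2.inRange(hsv,(100,150,60),(130,255,255))>0)&(R_<.058)
    P=C[m]; P=P[abs(P[:,2]-np.median(P[:,2]))<.006]
    A=np.c_[P[:,:2]-P[:,:2].mean(0),np.ones(len(P))]; s=np.linalg.lstsq(A,P[:,2],rcond=None)[0]
    r=C[(R_>.06)&(R_<.075)&(C[...,2]>.155)&(C[...,2]<.175)]
    A=np.c_[r[:,:2]-r[:,:2].mean(0),np.ones(len(r))]; s2=np.linalg.lstsq(A,r[:,2],rcond=None)[0]
    c,rad=cv2.minEnclosingCircle((P[:,:2]*1000).astype(np.float32))
    print(n,len(P),'head',s[2],'ring',s2[2],'centre rel',s[2]-.032-s2[2],'tilt head',s[:2],'ring',s2[:2],'c',c,rad)
I=np.hstack([cv2.resize(load(n+'6')[0][a:a+120,b:b+120,::-1],(400,400),interpolation=2) for n,a,b in(('top',135,230),('side',140,195))]); cv2.imwrite('pics/c6.png',I)
```

```text
t 20.5 pos [ 0.3378 -0.2434  0.3304] rot [ 1.7995e+02 -1.0000e-02  6.6630e+01] f [0.4 0.1 0.3] m [-0.1   0.08 -0.01] gap 5.0
shift cm [25.11 10.2  14.01] turn8 [ 0.006 -0.002 -0.184]
side 910 head 0.1722201715348261 ring 0.16571903669873972 centre rel -0.025498865163913614 tilt head [ 0.00368854 -0.00207728] ring [ 0.00418684 -0.00511892] c (531.529541015625, -52.902366638183594) 53.80685806274414
top 496 head 0.17278537025931667 ring 0.16627907204676046 centre rel -0.025493701787443784 tilt head [ 0.00018738 -0.00231945] ring [-0.00140714 -0.0023553 ] c (531.7498168945312, -52.940818786621094) 52.455543518066406
```

View pics/c6.png

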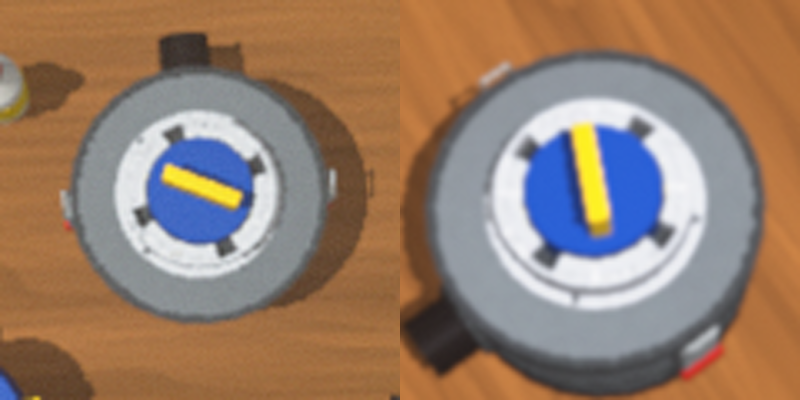

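View pics/side6.png

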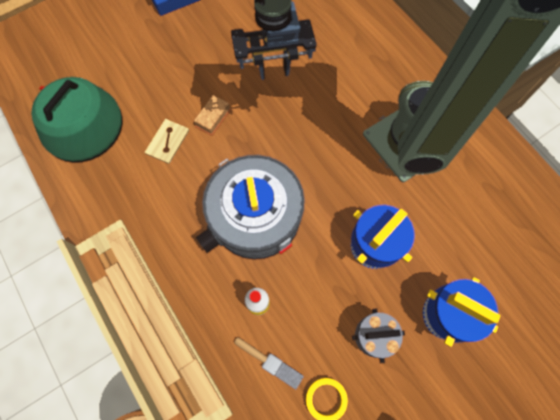

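Both views show the filter level (tilt under 0.005 rad), centred within 1 mm, and 25.5 mm below the ring top (limits 23.5 to 30 mm). All other things stand where they were, and the gripper is clear. Handing in.

```bash
python3 -c "
from cell import arm; print(arm.hand_in()); print(arm.observe()['t'])"
```

```text
the job is handed in; nothing more can be done
None
the job is handed in; nothing more can be done
```

The clean filter (the smallest of the three blue ones) is fitted and locked in the ring. I handed the job in at about 20.6 s of the 67 s allowed. No verdict is given at hand-in, so these are my own last checks:

- **How it went in:** I lined the lugs up with the gaps, which I found in both views at about 23° (repeating every 90°). I lowered it through and turned it about 46° clockwise until the torque rose at the end stop. Then I let go, and it dropped about 5 mm.
- **Height:** the filter's centre is 25.5 mm below the ring's top in both cameras (allowed 23.5 to 30; nominal 26).
- **Position:** it is within about 1 mm of the ring's axis, and its tilt is under 0.005 rad.
- **Force:** the highest reading was about 20 N at the wrist. Forces are only reported at the end of each move, so any brief peak within a move would not show.
- **Surroundings:** the gripper is well clear. In the last pictures the dusty filter and the other loose things look unmoved; I compared those by eye, without measuring them.
- **Disagreement:** at about 42° and 44° the lugs still rested on the floor under light pressure. They dropped only after the further turn to the stop, slightly past the nominal 45°, which fits the play in the gaps.

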